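# Start a decal firing: lid down, extraction on, kiln on, start

## Robot

A 6-joint arm with a two-finger parallel gripper is mounted at the origin on the work surface. World frame = base frame: x ahead of the robot, y to its left, z up, the work surface at z = 0. Lengths are in m, angles in rad, forces in N, time in s.
With the tool pointing down it reaches from about 0.25 to 0.725 m from the base axis. Payload 4 kg.
Tool frame: the origin (TCP) lies at the very end of the fingers, on their centre line; the grasp point (between the pads) lies bot.grasp_offset behind it (bot.grasp_offset is the distance from the TCP to the grasp point, in m); z points along the fingers, y is the direction in which the jaws open and shut (so a half turn about z gives the same grasp; the last joint's range is limited). The gripper opens to 85 mm and grips with 20 to 120 N. Pads are 22 mm wide; open, the fingers measure 114 mm over their backs; the gripper's body (76 mm by 85 mm) begins 54 mm behind the grasp point. The pads swing forward as they close: fully open they stand 13 mm farther back than shut.
Start: joints at [-1.145, 0.241, 0.005, 1.335, 0, 1.571], TCP at [0.207, -0.455, 0.231] pointing down, gripper open.
Joint ranges: [-2.72, 2.72], [-1.05, 1.87], [-1.09, 1.28], [-1.99, 2.15], [-1.42, 1.44], [-3.14, 3.14]. Speed limits (rad/s): [2.79, 2.79, 3.14, 3.14, 3.14, 3.14].

## Interface

Orientations are given as a unit quaternion [x, y, z, w].
In Python, from workcell import bot gives the robot as it stands. The module is installed in compiled form; this text tells all that it offers.
- The arm moves only by the shell command python3 -m jog 'ROWS' [OPENING]. ROWS is JSON, a list that holds one entry, the list of rows, each a list of 6 numbers: the shift along the tool's x, y, z in m, then the turn, a rotation vector about the tool's x, y, z in degrees. In form: [[[dx, dy, dz, wx, wy, wz], ...]]. A call has 1 to 12 rows; each row shifts and turns the pose as measured when the row begins, along the tool's axes as they then stand; what a row does not reach is not made up. A row lasts 1/8 s, in which the tool goes at most 62.5 mm and 10.7 degrees, less where a joint would pass 70% of its speed; a pose out of reach is approached as far as the arm can. A call is refused whole if a number of a shift passes 0.0625 or a number of a turn 10.7, either way. A call with a gripper value outside its range is refused whole. OPENING is the finger opening in m, from 0 to 0.0854, set as the call begins (- or left out, the last holds). The fingers move at their own pace and stop on an object; the grip force is fixed at half the most. Time passes only in rows, so rows that do not move let the fingers close. It gives the time, the measured TCP pose, the force and the opening at its end, in the units of the state.
- bot.get_obs(): the state, without advancing time (a new reading comes with each control period).
- bot.camera(name): name is "scene" or "top" or "wrist"; returns a dict with "pixels" (480x640x3 uint8, red, green, blue), "fx", "fy", "cx", "cy" (pixels), "rvec" (rotation vector, rad) and "tvec" (3), from world to camera coordinates, as OpenCV has them. Camera axes: x right, y down, z forward; pixel columns grow to the right and rows downward; lengths in m; the calibration is good to about 2 mm. A picture is of the moment at which its call begins. There is no depth.
- bot.job_done(): hands the job in, once; it reports no verdict.
The state is a dict: "clock": time; "joint_pos": joint angles; "joint_vel": joint speeds; "tau": joint torques, N m; "eef_pos": TCP position; "tool_rot": TCP orientation; "ft_force": force on the tool from outside, world axes, zero at the start; "ft_torque": the same for the moment, N m; "grip_width": finger opening in m.
Only numpy, scipy, OpenCV 4.12 (cv2) and the standard library are available. Lean on these libraries where they do the work, as an engineer would, in place of code of your own. Each camera call takes 0.05 s, during which the arm holds its last target. There are 200 camera calls.

## Task

The porcelain with its fresh decals is loaded, so start the firing in this order, with the fingertips and without picking anything up: gently push the kiln's propped lid down until it is fully shut, switch on the fume extraction (blue rocker), then switch on the kiln's power (yellow rocker), and last press the green start button all the way in, hold it there for two full seconds and let go. Each rocker is switched on by pressing its raised far end. Leave the black lamp rocker and the red stop button alone, do not raise the lid any further, and do not disturb the ware and tools that stand about.

Things in the scene. Friction and masses are not known exactly. Their poses are not given: they have to be found in the camera images.
- kiln: Low bench-top kiln, aluminium and white firebrick, fixed to the table on the left or the right, 320 mm deep, 340 wide, 160 high without its lid, 217 with it. Origin on the table under the shut lid's push point, midway across, 40 mm behind the front face, which looks to its -x, roughly to the robot; x runs front to back, y to its left, z up. A fan box, 120 mm high, sits on its back.
- kiln_lid: The kiln's flat lid, 320 x 340 mm, 55 thick, with a wooden bar handle on its front face. Origin: push point on its upper face, midway across, 40 mm from its front edge, 217 mm above the table when shut; z is the face's normal. Hinged along the kiln's y, 290 mm behind the kiln's origin, 163 mm up; found open by 0.22 to 0.38 rad. It stays where it is left, takes about 4 N at the push point, and stops hard when shut.
- console: Kiln control desk, a grey box fixed to the table beside the kiln, 180 mm deep, 290 wide, 45 high in front, 93 at the back; its white panel rises away from its front at 15 degrees. Origin on the table under its middle; x front to back, y left, z up. Near row from the left: blue, yellow, black rocker (70 mm apart), fuse holder. Far row: display, green button, red button at the right end (70 mm apart).
- vent_rocker (a joint): Blue rocker, fume extraction, 52 mm long (front to back) and 30 mm wide. 0 = off (far end raised, as found), 0.36 rad = on (far end down, near end raised). It takes about 3 N at the press point, stays where it is left, and has hard stops.
- vent_rocker_far (a point): Press point on the blue rocker's upper face, on its far half by the white line, 14 mm from the pivot; moves down about 5 mm, square to the panel, as it is switched on.
- power_rocker (a joint): Yellow rocker, kiln power, same make as the blue one: 0 = off as found, 0.36 rad = on.
- power_rocker_far (a point): Press point on the yellow rocker's far half, 14 mm from the pivot; moves down about 5 mm, square to the panel, as it is switched on.
- lamp_rocker (a joint): Black rocker of the work lamp, same make, 0 = off: to be left as it is.
- lamp_rocker_far (a point): Point on the black rocker's far half, 14 mm from its pivot.
- start_button (a joint): Green round push button, 32 mm across, sprung. 0 = out, 0.006 m = fully in, which takes about 5 N. It is pressed square to the panel.
- start_button_top (a point): Middle of the green button's top face; moves with it.
- stop_button (a joint): Red round push button, 32 mm across, same make: to be left alone.
- stop_button_top (a point): Middle of the red button's top face.
- mug: White mug with a handle, 80 mm across, 85 mm high, standing behind the control desk. Origin at the centre of its underside.
- jar: Small amber jar with a white cap, 48 mm across, 65 mm high, behind the control desk. Origin at the centre of its underside.
- bowl: White bowl, 120 mm across, 55 mm high, behind the control desk. Origin at the centre of its underside.
- saucer: White saucer, 100 mm across, 16 mm high, near the robot. Origin at the centre of its underside.
- squeegee: Flat scraper, 190 mm long, lying in front of the kiln.
- brush: Brush, 170 mm long, lying in front of the control desk.
Things that resemble listed ones, but are neither listed nor needed, are in the scene too. Of the things that look like the brush, the smaller one is meant.

How it is judged:
On the way, in this order (a step that is already met when the one before it is completed fails the run):
1. the kiln lid is fully shut (angle between kiln_lid's own z axis and vertical below 0.025 rad), for 0.2 s.
2. the fume extraction (blue rocker) is switched on (value of joint vent_rocker above 0.3 rad), for 0.2 s.
3. the kiln power (yellow rocker) is switched on (value of joint power_rocker above 0.3 rad), for 0.2 s.
4. the green start button is held fully in, without a break, for 1.7 s (two seconds as a person counts them) (value of joint start_button above 0.0045 m), for 1.7 s.
At the end, for the whole second after the job is handed in: The lid is shut (within 0.03 rad), the blue and yellow rockers are on (above 0.30 of 0.36 rad), the black rocker is off, both push buttons are out, and the bystanders are at rest where they stood (angle between kiln_lid's own z axis and vertical below 0.03 rad and value of joint each of vent_rocker, power_rocker above 0.3 rad and value of joint lamp_rocker below 0.06 rad and value of joint each of start_button, stop_button below 0.001 m and linear speed of each of mug, jar, bowl, saucer, squeegee, brush below 0.02 m/s); the robot touches nothing.
It fails at once if a control is worked out of order: extraction switched on before the lid is shut, power before extraction, or start pressed before power ((value of joint vent_rocker above 0.15 rad and angle between kiln_lid's own z axis and vertical above 0.05 rad) or (value of joint power_rocker above 0.15 rad and value of joint vent_rocker below 0.25 rad) or (value of joint start_button above 0.002 m and value of joint power_rocker below 0.25 rad)).
It fails at once if the red stop button is pressed or the black lamp rocker is switched (value of joint stop_button above 0.002 m or value of joint lamp_rocker above 0.12 rad).
It fails at once if the lid is raised instead of pushed down (angle between kiln_lid's own z axis and vertical above 0.46 rad).
It fails at once if the lid is slammed (moves faster than 0.4 m/s) (linear speed of kiln_lid above 0.4 m/s).
It fails at once if a piece of ware or a tool is shoved, tipped, lifted or carried (moved more than 15 mm) (distance of any of mug, jar, bowl, saucer, squeegee, brush from where it was at the start of the episode above 0.015 m).
It also fails if it takes over 64 s, if anything falls off the work surface, if the arm or the gripper's body presses on something with over 40 N, if the wrist force passes 120 N, or if a joint passes its speed limit or range.

## Working session

There is one attempt and no reset: what is moved stays moved. The work goes in short steps, Python scripts to look and compute and a shell command to move; the robot and the scene stay as the last step left them, time stands still between calls to the robot, and variables do not carry over. Pictures are saved under pics/ and viewed, on a budget of 10 in all, crops included, one or two more only if the job needs it, and the job is handed in when it is done.

```bash
mkdir -p pics; python3 - <<'E'
from workcell import bot
import cv2,numpy as np,pickle
for n in("scene","top"):
    c=bot.camera(n);pickle.dump(c,open(n+'.pkl','wb'))
    cv2.imwrite(f'pics/{n}0.png',c['pixels'][:,:,::-1])
    R=cv2.Rodrigues(np.array(c['rvec'],float))[0];print(n,c['fx'],c['cx'],c['cy'],-R.T@np.array(c['tvec']).ravel(),R[2])
o=bot.get_obs();print(o);print(bot.grasp_offset)
E
```

```text
scene 589.970013762981 322.10282361175416 246.0552738432346 [ 0.80178484 -0.2234851   1.30288161] [-0.28021116  0.20186806 -0.93847269]
top 480.047227253268 317.2007298107846 238.06092401178051 [ 0.37859325 -0.00996189  1.2419032 ] [ 9.05673789e-02  8.69496409e-04 -9.95889951e-01]
{'clock': 0.1, 'joint_pos': array([-1.14502344e+00,  2.41359944e-01,  3.86675415e-03,  1.33521401e+00,
        2.45839880e-05,  1.57080589e+00]), 'joint_vel': array([ 0.00087905, -0.0035506 ,  0.00342948,  0.00050945,  0.00077634,
        0.00032586]), 'tau': array([ 2.10742355e-04, -3.73137903e+01,  2.53009933e+01,  1.08523355e-02,
        2.51683338e-05, -1.83642737e-05]), 'eef_pos': array([ 0.20628466, -0.45483968,  0.23049383]), 'tool_rot': array([ 9.77425700e-01,  2.11277276e-01, -1.89857021e-04, -9.36465890e-04]), 'ft_force': array([-0.24852077,  0.65959713, -0.2545463 ]), 'ft_torque': array([-0.00199071, -0.03214972,  0.00602142]), 'grip_width': 0.08544915427736975}
0.0187
```

View pics/scene0.png

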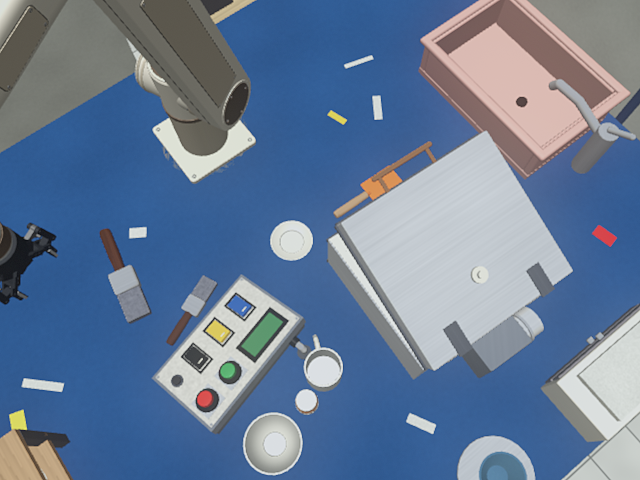

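View pics/top0.png

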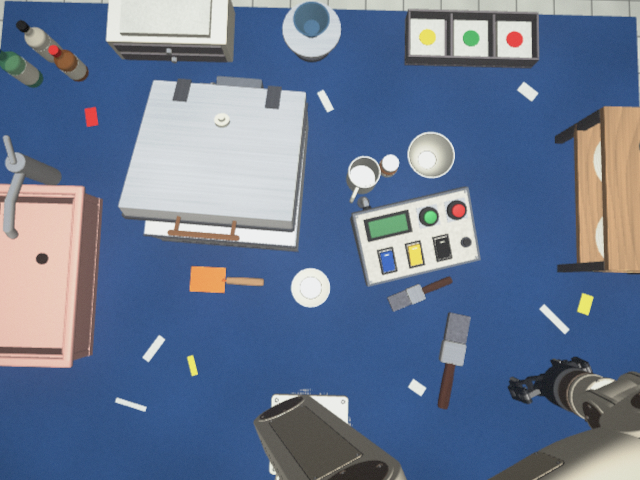

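The scene view shows the desk (blue 240,306; yellow 218,331; black 197,357; green 230,372; red 207,400) and the propped lid (corners 340,222; 487,132). The top view shows the same: blue (387,261), yellow (415,255), black (442,248), green (430,217), red (457,210). There are two brushes: the small one at (420,294) top, next to the desk, fits "smaller one". The bigger one is at (452,360). Neither is to be touched.

```bash
cat > h.py <<'E'
import cv2,numpy as np,pickle
from scipy.spatial.transform import Rotation as Ro
def ray(c,p):
    K=np.array([[c['fx'],0,c['cx']],[0,c['fy'],c['cy']],[0,0,1]]);R=Ro.from_rotvec(np.ravel(c['rvec'])).as_matrix()
    d=R.T@np.linalg.solve(K,[p[0],p[1],1.]);return -R.T@np.ravel(c['tvec']),d/np.linalg.norm(d)
def tri(obs):
    A=np.zeros((3,3));b=np.zeros(3);rs=[ray(c,p) for c,p in obs]
    for o,d in rs:
        M=np.eye(3)-np.outer(d,d);A+=M;b+=M@o
    x=np.linalg.solve(A,b);return x,[round(np.linalg.norm((np.eye(3)-np.outer(d,d))@(x-o))*1e3,1) for o,d in rs]
def blob(c,f,box):
    h=cv2.cvtColor(c['pixels'],cv2.COLOR_RGB2HSV).astype(int);m=f(h[...,0],h[...,1],h[...,2])
    k=np.zeros_like(m);x0,y0,x1,y1=box;k[y0:y1,x0:x1]=1;m&=k.astype(bool)
    n,l,s,ce=cv2.connectedComponentsWithStats(m.astype(np.uint8));i=1+s[1:,4].argmax();return ce[i],s[i]
E
python3 - <<'E'
from h import *
S=pickle.load(open('scene.pkl','rb'));T=pickle.load(open('top.pkl','rb'))
np.set_printoptions(precision=4,suppress=True)
col=dict(blue=(lambda h,s,v:(abs(h-112)<10)&(s>120)&(v>120),(225,290,258,322),(376,245,398,278)),
 yellow=(lambda h,s,v:(abs(h-25)<10)&(s>90)&(v>120),(200,312,238,350),(404,238,426,270)),
 black=(lambda h,s,v:v<75,(180,340,214,374),(432,232,454,264)),
 green=(lambda h,s,v:(abs(h-65)<22)&(s>90),(215,356,244,386),(417,204,440,230)),
 red=(lambda h,s,v:((h<8)|(h>172))&(s>110),(192,384,222,414),(445,198,470,222)))
for n,(f,a,b) in col.items():
    p,s=blob(S,f,a);q,t=blob(T,f,b);print(n,p,s,q,t,*tri([(S,p),(T,q)]))
for n,p,q in [('lidFL',(487,132),(122,213)),('lidFR',(340,222),(297,228)),('lidBL',(572,270),(153,81)),('lidBR',(430,370),(307,93)),
 ('conFL',(242,277),(366,284)),('conFR',(154,379),(479,261)),('conBL',(303,320),(353,216)),('conBR',(214,431),(469,188))]:
    print(n,*tri([(S,p),(T,q)]))
im=[cv2.resize(c['pixels'][b:b+h,a:a+w],None,fx=4,fy=4,interpolation=cv2.INTER_CUBIC) for c,a,b,w,h in((S,145,270,100,145),(T,350,180,100,145))]
cv2.imwrite('pics/crop1.png',cv2.hconcat([cv2.resize(S['pixels'][270:437,145:315],None,fx=3,fy=3),cv2.resize(T['pixels'][180:347,345:485],None,fx=2,fy=3)])[:,:790,::-1])
E
```

```text
blue [238.8542 305.3   ] [228 296  23  20 240] [387.3349 260.9811] [380 251  15  21 212] [ 0.433  -0.182   0.0713] [np.float64(0.7), np.float64(0.7)]
yellow [217.5895 330.7298] [206 321  24  21 285] [414.8685 254.6574] [408 244  15  22 251] [ 0.4504 -0.2494  0.0689] [np.float64(0.6), np.float64(0.6)]
black [194.8627 356.2118] [182 343  26  26 255] [442.4107 248.0089] [435 236  16  22 224] [ 0.4678 -0.3163  0.0731] [np.float64(1.3), np.float64(1.3)]
green [227.3069 370.2222] [220 363  15  16 189] [429.8043 216.8333] [424 211  13  13 138] [ 0.5395 -0.2776  0.1041] [np.float64(1.0), np.float64(1.0)]
red [204.4839 398.4194] [197 390  16  18 217] [457.9796 210.1361] [451 204  14  14 147] [ 0.5575 -0.3449  0.1038] [np.float64(0.8), np.float64(0.8)]
lidFL [0.5074 0.3859 0.2956] [np.float64(5.9), np.float64(5.9)]
lidFR [0.4854 0.0372 0.3114] [np.float64(7.3), np.float64(7.3)]
lidBL [0.8101 0.3615 0.2176] [np.float64(0.6), np.float64(0.6)]
lidBR [0.7887 0.0198 0.2236] [np.float64(1.7), np.float64(1.7)]
conFL [ 0.3747 -0.1362  0.0384] [np.float64(2.9), np.float64(2.9)]
conFR [ 0.4418 -0.4178  0.0289] [np.float64(1.5), np.float64(1.5)]
conBL [ 0.5422 -0.0941  0.0733] [np.float64(1.5), np.float64(1.5)]
conBR [ 0.6163 -0.37    0.0937] [np.float64(4.4), np.float64(4.4)]
```

View pics/crop1.png

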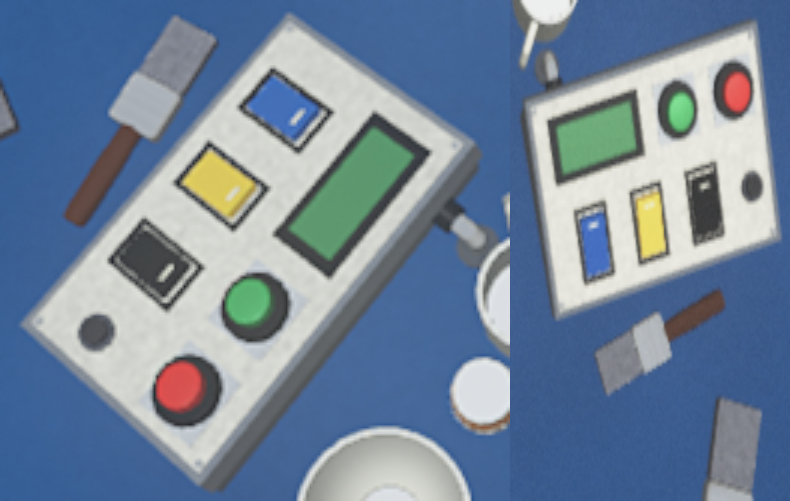

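Pose estimates:
- **Console:** yaw ≈ 14.5°. Blue far point ≈ (.446,-.179), yellow far ≈ (.464,-.246), green ≈ (.540,-.278,.104).
- **Lid:** open ≈ 0.27 rad, push point ≈ (.535,.209,.292).

Next I'll close the fingers, rise, yaw 10° and travel above the lid.

```bash
python3 -m jog '[[[0,0,-0.05,0,0,10],[0,0,-0.05,0,0,0],[0,0,-0.05,0,0,0],[0.03,-0.035,0,0,0,0],[0.036,-0.042,0,0,0,0],[0.036,-0.042,0,0,0,0],[0.036,-0.042,0,0,0,0],[0.036,-0.042,0,0,0,0],[0.036,-0.042,0,0,0,0],[0.036,-0.042,0,0,0,0],[0.036,-0.042,0,0,0,0],[0,0,0,0,0,0]]]' 0; python3 -c "
from workcell import bot
from scipy.spatial.transform import Rotation as R
o=bot.get_obs();print(o['eef_pos'],R.from_quat(o['tool_rot']).as_matrix())"
```

```text
clock: 1.6
eef_pos: [0.4054, -0.0556, 0.3815]
tool_rot: [0.993, 0.121, -0.002, -0.006]
ft_force: [-0.7, 0.2, 0.3]
grip_width: 0.0003
[ 0.40537313 -0.05561845  0.38149856] [[ 0.97071759  0.24014608 -0.00610113]
 [ 0.24020326 -0.97065265  0.0116544 ]
 [-0.00312332 -0.01277865 -0.99991347]]
```

```bash
python3 -m jog '[[[0.031,-0.038,0,0,0,0],[0.031,-0.038,0,0,0,0],[0.031,-0.038,0,0,0,0],[0.031,-0.038,0,0,0,0],[0.031,-0.038,0,0,0,0],[0.031,-0.038,0,0,0,0],[0,0,0.02,0,0,0],[0,0,0.01,0,0,0],[0,0,0,0,0,0]]]'; python3 - <<'E'
from workcell import bot
import cv2
a=bot.camera('top')['pixels'][60:300,60:460];b=bot.camera('scene')['pixels'][100:400,300:620]
cv2.imwrite('pics/lid1.png',cv2.hconcat([cv2.resize(a,(450,270)),cv2.resize(b,(288,270))])[:,:,::-1])
E
```

```text
clock: 2.72
eef_pos: [0.544, 0.1751, 0.349]
tool_rot: [0.989, 0.145, -0.009, -0.018]
ft_force: [-0.1, -0.2, -0.1]
grip_width: -0.0001
```

View pics/lid1.png

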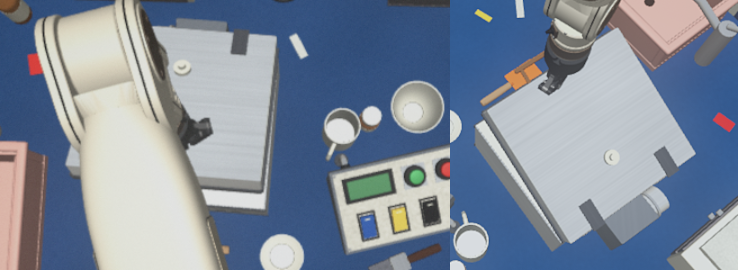

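The fingertip (tool at 205,130 in the left half, 548,85 in the right) hovers over the lid's front middle. Next is a gentle lowering.

```bash
python3 -m jog '[[[-0.015,-0.03,0,0,0,-3],[0,0,0.015,0,0,0],[0,0,0.015,0,0,0],[0,0,0.01,0,0,0],[0,0,0.01,0,0,0],[0,0,0.01,0,0,0],[0,0,0.01,0,0,0],[0,0,0.01,0,0,0]]]';python3 -m jog '[[[-0.002,0,0.01,0,0,0],[-0.002,0,0.01,0,0,0],[-0.002,0,0.01,0,0,0],[-0.002,0,0.01,0,0,0]]]'
```

```text
clock: 3.82
eef_pos: [0.5217, 0.2008, 0.2786]
tool_rot: [0.985, 0.172, 0.001, -0.021]
ft_force: [-1.9, 0.7, 4.7]
grip_width: -0.0
clock: 4.32
eef_pos: [0.5131, 0.1996, 0.235]
tool_rot: [0.985, 0.173, 0.0, -0.022]
ft_force: [-1.9, 0.9, 2.7]
grip_width: 0.0002
```

```bash
python3 -m jog '[[[0,0,0.008,0,0,0],[0,0,0.006,0,0,0],[0,0,0.005,0,0,0]]]';python3 -m jog '[[[0,0,0.004,0,0,0],[0,0,0.004,0,0,0],[0,0,0.003,0,0,0]]]'
```

```text
clock: 4.7
eef_pos: [0.5122, 0.1994, 0.216]
tool_rot: [0.985, 0.173, -0.0, -0.022]
ft_force: [-11.0, -2.6, 31.0]
grip_width: -0.0003
clock: 5.08
eef_pos: [0.5122, 0.1994, 0.2165]
tool_rot: [0.985, 0.173, 0.005, -0.023]
ft_force: [-6.4, -2.2, 14.0]
grip_width: -0.0001
```

Hard stop at z = 0.2165 means the lid is shut. Now I'll lift and go above the blue rocker.

```bash
python3 -m jog '[[[0,0,-0.03,0,0,0],[0,0,-0.04,0,0,5],[-0.024,0.042,0,0,0,0],[-0.024,0.042,0,0,0,0],[-0.024,0.042,0,0,0,0],[-0.024,0.042,0,0,0,0],[-0.024,0.042,0,0,0,0],[-0.024,0.042,0,0,0,0],[-0.024,0.042,0,0,0,0],[0,0,0,0,0,0]]]'; python3 - <<'E'
from workcell import bot
from h import *
np.set_printoptions(precision=4,suppress=True)
o=bot.get_obs();R=Ro.from_quat(o['tool_rot']).as_matrix();print(o['eef_pos'],R)
print(R.T@(np.array([.446,-.1786,.15])-o['eef_pos']))
a=np.radians(14.5);Rd=np.array([[np.cos(a),np.sin(a),0],[np.sin(a),-np.cos(a),0],[0,0,-1]]).T.T
print(np.degrees(Ro.from_matrix(R.T@Rd).as_rotvec()))
E
```

```text
clock: 6.32
eef_pos: [0.4453, -0.169, 0.2638]
tool_rot: [0.989, 0.145, 0.005, -0.026]
ft_force: [-0.5, 0.3, -0.1]
grip_width: -0.0002
[ 0.4453 -0.169   0.2638] [[ 0.9578  0.2873  0.0027]
 [ 0.2868 -0.9566  0.0527]
 [ 0.0177 -0.0497 -0.9986]]
[-0.0041  0.015   0.1132]
[-2.8701 -0.961   2.1915]
```

```bash
python3 -m jog '[[[0,0,0,-2.9,-1,2.2],[0,0.009,0.04,0,0,0],[0,0,0.04,0,0,0],[0,0,0.02,0,0,0],[0,0,0,0,0,0]]]'; python3 - <<'E'
from workcell import bot
from h import *
np.set_printoptions(precision=4,suppress=True)
o=bot.get_obs();R=Ro.from_quat(o['tool_rot']).as_matrix();print(o['eef_pos'],R)
print(R.T@(np.array([.446,-.1786,.10])-o['eef_pos']))
w=bot.camera('wrist')['pixels'];s=bot.camera('scene');
cv2.imwrite('pics/b1.png',cv2.hconcat([cv2.resize(w,(400,300)),cv2.resize(s['pixels'][200:440,140:460],(400,300))])[:,:,::-1])
E
```

```text
clock: 6.95
eef_pos: [0.45, -0.1773, 0.1601]
tool_rot: [0.992, 0.126, 0.001, 0.002]
ft_force: [-1.4, 0.2, -0.8]
grip_width: -0.0
[ 0.45   -0.1773  0.1601] [[ 0.9682  0.2501  0.002 ]
 [ 0.2501 -0.9682 -0.0046]
 [ 0.0008  0.005  -1.    ]]
[-0.0043 -0.      0.0601]
```

View pics/b1.png

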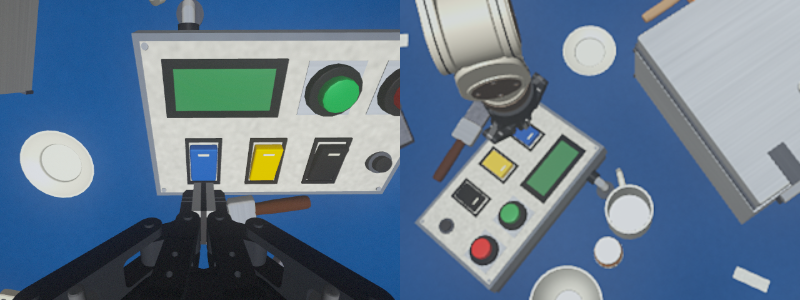

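Wrist view: the fingers (204,190) line up with the blue rocker (203,160). Going down slowly.

```bash
python3 -m jog '[[[-0.002,0,0.03,0,0,0],[0,0,0.03,0,0,0],[0,0,0.01,0,0,0],[0,0,0.004,0,0,0]]]';python3 -m jog '[[[0,0,0.004,0,0,0],[0,0,0.003,0,0,0]]]';python3 -m jog '[[[0,0,0.003,0,0,0],[0,0,0.003,0,0,0]]]'
```

```text
clock: 7.55
eef_pos: [0.4562, -0.1804, 0.0929]
tool_rot: [0.992, 0.127, 0.009, 0.007]
ft_force: [0.6, -0.1, -1.1]
grip_width: 0.0001
clock: 7.8
eef_pos: [0.458, -0.181, 0.0876]
tool_rot: [0.992, 0.127, 0.01, 0.008]
ft_force: [0.3, 0.3, 0.2]
grip_width: 0.0001
clock: 8.05
eef_pos: [0.4588, -0.1814, 0.0821]
tool_rot: [0.992, 0.127, 0.011, 0.008]
ft_force: [0.7, -0.8, 0.4]
grip_width: 0.0001
```

Drifted forward about 13 mm; backing off and correcting before contact.

```bash
python3 -m jog '[[[0,0,-0.008,1.1,-1.1,0],[-0.010,-0.005,0,0,0,0],[0,0,0,0,0,0]]]'; cat > st.py <<'E'
import sys
from workcell import bot
from h import *
np.set_printoptions(precision=4,suppress=True)
o=bot.get_obs();R=Ro.from_quat(o['tool_rot']).as_matrix();t=np.radians(float(sys.argv[4]));a=np.radians(14.5)
x=np.array([np.cos(a)*np.cos(t),np.sin(a)*np.cos(t),np.sin(t)]);y=np.array([np.sin(a),-np.cos(a),0]);Rd=np.c_[x,y,np.cross(x,y)]
print(o['clock'],o['eef_pos'],o['ft_force'],'shift',R.T@(np.array(sys.argv[1:4],float)-o['eef_pos']),'turn',np.degrees(Ro.from_matrix(R.T@Rd).as_rotvec()))
E
python3 st.py .446 -.1786 .08 0
```

```text
clock: 8.43
eef_pos: [0.446, -0.1785, 0.0893]
tool_rot: [0.992, 0.127, -0.001, -0.001]
ft_force: [0.1, 0.2, 0.5]
grip_width: -0.0
8.425 [ 0.446  -0.1785  0.0893] [0.1113 0.2255 0.4965] shift [0.     0.0001 0.0093] turn [-0.0751  0.0611  0.0634]
```

```bash
python3 -m jog '[[[0,0,0.004,0,0,0],[0,0,0.004,0,0,0]]]';python3 -m jog '[[[0,0,0.003,0,0,0],[0,0,0.003,0,0,0]]]'; python3 -m jog '[[[0,0,0.003,0,0,0],[0,0,0.003,0,0,0]]]';python3 st.py .446 -.1786 .08 0
```

```text
clock: 8.68
eef_pos: [0.4457, -0.1784, 0.081]
tool_rot: [0.992, 0.127, -0.0, -0.0]
ft_force: [-0.3, 0.6, -0.0]
grip_width: 0.0001
clock: 8.93
eef_pos: [0.446, -0.1783, 0.0744]
tool_rot: [0.992, 0.127, 0.0, -0.0]
ft_force: [1.1, 0.6, 3.9]
grip_width: 0.0002
clock: 9.18
eef_pos: [0.4479, -0.1784, 0.069]
tool_rot: [0.992, 0.127, 0.002, -0.0]
ft_force: [2.2, 1.4, 3.0]
grip_width: -0.0002
9.175 [ 0.4479 -0.1784  0.069 ] [2.2354 1.4185 3.0064] shift [-0.0019 -0.0003 -0.011 ] turn [ 0.0133 -0.2354  0.0874]
```

Rocker is moving at about 3 N; continue to the hard stop.

```bash
python3 -m jog '[[[0,0,0.003,0,0,0],[0,0,0.003,0,0,0]]]';python3 -m jog '[[[-0.001,0,0.003,0,0,0],[0,0,0.003,0,0,0]]]'
```

```text
clock: 9.43
eef_pos: [0.4485, -0.1784, 0.0676]
tool_rot: [0.992, 0.127, 0.003, 0.0]
ft_force: [-10.3, 4.6, 33.0]
grip_width: 0.0002
clock: 9.68
eef_pos: [0.4484, -0.1784, 0.0677]
tool_rot: [0.992, 0.127, 0.006, 0.001]
ft_force: [-8.5, 4.1, 25.2]
grip_width: 0.0001
```

Hard stop with 33 N, so blue should be on. I'll lift, shift 70 mm right to the yellow rocker, and take one look to confirm.

```bash
python3 -m jog '[[[0,0,-0.02,0,0,0],[0,0,-0.025,0,0,0],[0,0.035,0,0,0,0],[0,0.033,0,0,0,0],[0,0,0,0,0,0]]]'; python3 st.py .4635 -.2460 .09 0; python3 - <<'E'
from workcell import bot
from h import *
w=bot.camera('wrist')['pixels'];s=bot.camera('scene');
cv2.imwrite('pics/b2.png',cv2.hconcat([cv2.resize(w,(400,300)),cv2.resize(s['pixels'][200:440,140:460],(400,300))])[:,:,::-1])
E
```

```text
clock: 10.3
eef_pos: [0.4624, -0.2455, 0.113]
tool_rot: [0.992, 0.128, 0.003, 0.001]
ft_force: [0.1, 0.6, 0.1]
grip_width: -0.0003
10.3 [ 0.4624 -0.2455  0.113 ] [0.1304 0.6425 0.0575] shift [0.0008 0.0007 0.023 ] turn [ 0.1752 -0.2791  0.1906]
```

View pics/b2.png

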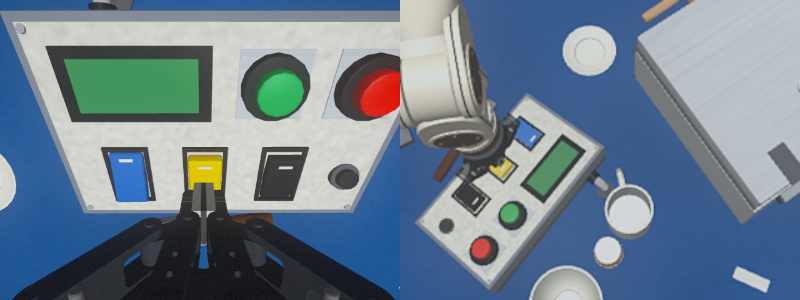

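The blue rocker (wrist 128,175) now sits flipped compared with the yellow (205,170). The lid in the scene view is flush. Fingers are over yellow, so I'll press it.

```bash
python3 -m jog '[[[0.001,0.001,0.012,0,-0.3,0],[0,0,0.01,0,0,0],[0,0,0.006,0,0,0]]]';python3 st.py .4635 -.2460 .068 0;python3 -m jog '[[[0,0,0.004,0,0,0],[0,0,0.004,0,0,0],[0,0,0.003,0,0,0]]]'; python3 -m jog '[[[0,0,0.003,0,0,0],[0,0,0.003,0,0,0],[0,0,0.003,0,0,0]]]'
```

```text
clock: 10.78
eef_pos: [0.4612, -0.2418, 0.0819]
tool_rot: [0.992, 0.13, -0.002, -0.0]
ft_force: [-0.2, -0.2, 0.1]
grip_width: 0.0001
10.775 [ 0.4612 -0.2418  0.0819] [-0.2274 -0.1504  0.1293] shift [0.0012 0.0046 0.0139] turn [-0.0701  0.249   0.4239]
clock: 11.15
eef_pos: [0.4624, -0.2412, 0.0708]
tool_rot: [0.991, 0.13, -0.001, -0.0]
ft_force: [0.5, 1.3, 3.3]
grip_width: 0.0
clock: 11.52
eef_pos: [0.4637, -0.2414, 0.0677]
tool_rot: [0.991, 0.131, 0.001, 0.001]
ft_force: [-7.9, 4.9, 26.4]
grip_width: 0.0003
```

Yellow reached the same end depth (0.0677) with a hard stop. I'll hold one row, then lift.

```bash
python3 -m jog '[[[0,0,0.002,0,0,0],[0,0,-0.02,0,0,0],[0,0,-0.04,0,0,0],[0,0,-0.03,0,0,0]]]';python3 st.py .532 -.2795 .135 15
```

```text
clock: 12.02
eef_pos: [0.4594, -0.2406, 0.157]
tool_rot: [0.991, 0.13, -0.003, -0.0]
ft_force: [0.3, -1.3, -0.0]
grip_width: -0.0001
12.025 [ 0.4594 -0.2406  0.157 ] [ 0.3127 -1.2543 -0.0307] shift [0.0602 0.0564 0.0216] turn [-0.1502 15.2873  0.4499]
```

```bash
python3 -m jog '[[[0.03,0.028,0,0,0,0],[0.03,0.028,0,0,0,0],[0,0,0,0,7.6,0],[0,0,0,0,7.6,0],[0,0,0,0,0,0]]]';python3 st.py .532 -.2795 .135 15; python3 - <<'E'
from workcell import bot
from h import *
w=bot.camera('wrist')['pixels'];s=bot.camera('scene')
cv2.imwrite('pics/g1.png',cv2.hconcat([cv2.resize(w,(400,300)),cv2.resize(s['pixels'][240:440,140:340],(300,300))])[:,:,::-1])
E
```

```text
clock: 12.65
eef_pos: [0.5336, -0.2821, 0.1523]
tool_rot: [0.983, 0.129, 0.128, -0.018]
ft_force: [0.5, -0.2, 0.4]
grip_width: -0.0002
12.65 [ 0.5336 -0.2821  0.1523] [ 0.543  -0.1818  0.4402] shift [-0.0053 -0.0029  0.0165] turn [-0.2958  0.1599  0.3564]
```

View pics/g1.png

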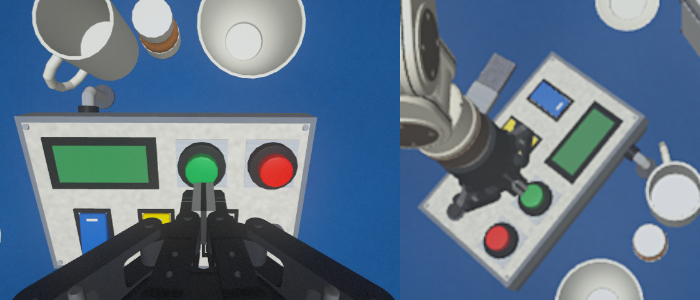

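The fingertips (203,190) line up with green (202,165), clear of red (272,168). Moving down along the panel normal.

```bash
python3 -m jog '[[[-0.005,-0.003,0.015,0,0,0],[0,0,0.01,0,0,0],[0,0,0.01,0,0,0]]]';python3 st.py .5395 -.2776 .104 15;python3 -m jog '[[[0,0,0.003,0,0,0],[0,0,0.003,0,0,0]]]'; python3 st.py .5395 -.2776 .104 15
```

```text
clock: 13.12
eef_pos: [0.5441, -0.279, 0.1216]
tool_rot: [0.983, 0.131, 0.13, -0.015]
ft_force: [-0.1, 0.3, 1.6]
grip_width: 0.0001
13.125 [ 0.5441 -0.279   0.1216] [-0.0738  0.3397  1.6303] shift [-0.0085 -0.0027  0.0159] turn [ 0.101  -0.0656  0.7316]
clock: 13.38
eef_pos: [0.5465, -0.2782, 0.115]
tool_rot: [0.983, 0.132, 0.13, -0.015]
ft_force: [-0.5, 0.4, -0.3]
grip_width: 0.0004
13.375 [ 0.5465 -0.2782  0.115 ] [-0.5416  0.3891 -0.2833] shift [-0.0093 -0.0025  0.0089] turn [ 0.0683 -0.0209  0.7988]
```

```bash
python3 -m jog '[[[-0.009,-0.002,0,0,0,0],[0,0,0,0,0,0],[0,0,0.004,0,0,0]]]';python3 st.py .5395 -.2776 .104 15;python3 -m jog '[[[0,0,0.004,0,0,0],[0,0,0.003,0,0,0]]]'; python3 st.py .5395 -.2776 .104 15
```

```text
clock: 13.75
eef_pos: [0.5382, -0.2787, 0.1093]
tool_rot: [0.983, 0.132, 0.13, -0.015]
ft_force: [-0.0, 0.1, -0.7]
grip_width: -0.0001
13.75 [ 0.5382 -0.2787  0.1093] [-0.0043  0.1137 -0.7314] shift [ 0.0002 -0.0008  0.0055] turn [ 0.1288 -0.0541  0.7877]
clock: 14.0
eef_pos: [0.54, -0.2785, 0.1022]
tool_rot: [0.983, 0.132, 0.13, -0.014]
ft_force: [0.1, -0.5, -0.1]
grip_width: 0.0004
14.0 [ 0.54   -0.2785  0.1022] [ 0.1134 -0.4745 -0.1156] shift [ 0.0002 -0.001  -0.0018] turn [ 0.1489 -0.0697  0.7748]
```

```bash
python3 -m jog '[[[0,0,0.003,0,0,0],[0,0,0.003,0,0,0]]]';python3 st.py .5395 -.2776 .104 15;python3 -m jog '[[[0,0,0.003,0,0,0],[0,0,0.003,0,0,0]]]'; python3 st.py .5395 -.2776 .104 15
```

```text
clock: 14.25
eef_pos: [0.5415, -0.2781, 0.0964]
tool_rot: [0.983, 0.132, 0.13, -0.014]
ft_force: [-1.9, 0.5, 3.8]
grip_width: -0.0002
14.25 [ 0.5415 -0.2781  0.0964] [-1.8779  0.4908  3.7773] shift [ 0.0002 -0.001  -0.0078] turn [ 0.1524 -0.0615  0.7662]
clock: 14.5
eef_pos: [0.5418, -0.2781, 0.096]
tool_rot: [0.983, 0.131, 0.131, -0.014]
ft_force: [-14.4, 3.2, 23.7]
grip_width: 0.0003
14.5 [ 0.5418 -0.2781  0.096 ] [-14.4357   3.2151  23.7238] shift [ 0.0001 -0.0011 -0.0083] turn [ 0.251  -0.1008  0.6964]
```

Bottomed out (force jump). Hold for over 2 s.

```bash
python3 -m jog '[[[0,0,0.002,0,0,0],[0,0,0.002,0,0,0],[0,0,0.002,0,0,0],[0,0,0.002,0,0,0],[0,0,0.002,0,0,0],[0,0,0.002,0,0,0],[0,0,0.002,0,0,0],[0,0,0.002,0,0,0],[0,0,0.002,0,0,0],[0,0,0.002,0,0,0]]]';python3 st.py .5395 -.2776 .104 15;python3 -m jog '[[[0,0,0.002,0,0,0],[0,0,0.002,0,0,0],[0,0,0.002,0,0,0],[0,0,0.002,0,0,0],[0,0,0.002,0,0,0],[0,0,0.002,0,0,0],[0,0,0.002,0,0,0],[0,0,0.002,0,0,0]]]'
```

```text
clock: 15.75
eef_pos: [0.5417, -0.2781, 0.0962]
tool_rot: [0.983, 0.128, 0.133, -0.01]
ft_force: [-9.8, 2.0, 13.7]
grip_width: -0.0005
15.75 [ 0.5417 -0.2781  0.0962] [-9.7512  1.9933 13.6708] shift [ 0.0002 -0.001  -0.0081] turn [ 0.6818 -0.3256  0.4537]
clock: 16.75
eef_pos: [0.5417, -0.2781, 0.0962]
tool_rot: [0.983, 0.126, 0.135, -0.008]
ft_force: [-8.8, 2.9, 13.8]
grip_width: 0.0003
```

Held 2.25 s. I'll release slowly to measure how far the cap follows, which shows the travel.

```bash
for d in 0.001 0.0015 0.0015 0.0015 0.0015 0.002; do python3 -m jog "[[[0,0,-0.0015,0,0,0],[0,0,0,0,0,0]]]" | grep -E "eef|force"; done
```

```text
eef_pos: [0.5411, -0.2783, 0.0988]
ft_force: [-2.2, -0.1, 2.4]
eef_pos: [0.5408, -0.2784, 0.0999]
ft_force: [-0.9, -0.1, 1.7]
eef_pos: [0.5405, -0.2785, 0.101]
ft_force: [-2.2, 0.4, 2.0]
eef_pos: [0.5403, -0.2786, 0.1022]
ft_force: [-1.0, 0.1, 0.8]
eef_pos: [0.5399, -0.2785, 0.1034]
ft_force: [0.5, -0.5, 0.3]
eef_pos: [0.5393, -0.2784, 0.1047]
ft_force: [0.1, 0.8, -0.3]
```

The spring stayed in contact until z ≈ 0.102, so travel was about 6 mm, fully in. Now I'll retreat and take a last look.

```bash
python3 -m jog '[[[0,0,-0.03,0,0,0],[0,0,-0.05,0,0,0],[-0.03,0,-0.05,0,0,0],[-0.05,0.03,-0.05,0,0,0],[-0.05,0.05,0,0,0,0],[-0.05,0.05,0,0,0,0],[-0.03,0.05,0,0,0,0],[0,0,0,0,0,0],[0,0,0,0,0,0]]]'; python3 - <<'E'
from workcell import bot
from h import *
T=bot.camera('top');s=bot.camera('scene')
T0=pickle.load(open('top.pkl','rb'))
cv2.imwrite('pics/end.png',cv2.hconcat([cv2.resize(T['pixels'][60:320,110:490],(438,300)),cv2.resize(s['pixels'][240:440,140:380],(360,300))])[:,:,::-1])
E
```

```text
clock: 19.38
eef_pos: [0.3549, -0.4974, 0.2254]
tool_rot: [0.982, 0.128, 0.135, -0.006]
ft_force: [-0.1, -0.0, 0.4]
grip_width: 0.0001
```

View pics/end.png

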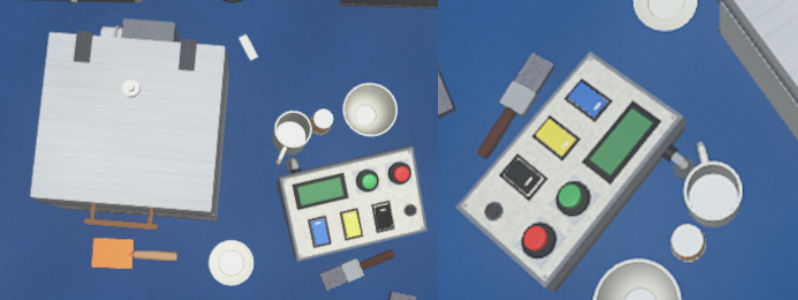

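The final picture shows the lid flush. Blue (319,231 left half) and yellow (350,223) are flipped, and black (383,217) keeps its raised far edge. Both buttons are out and the ware stands where it was.

```bash
python3 -c "
from workcell import bot
print(bot.job_done())"
```

```text
the job is handed in; nothing more can be done
None
```

I carried out the firing sequence in the order you gave and handed the job in at about 19.4 s of the 64 s allowed. No verdict came back, so these results rest on my own checks.

1. **Lid:** I pushed it down gently until it stopped hard at 0.2165 m, against 0.217 m for fully shut.
2. **Blue and yellow rockers:** I pressed blue, then yellow. Each went to its hard stop, at the same depth (0.0677 m).
3. **Green button:** I pressed it square to the panel until it stopped, held it for about 2.25 s and let go. On a slow release the cap followed the finger for about 6 mm, so it had been fully in.

In the last picture the lid is flush, blue and yellow are flipped on, black is still off, and both buttons are out. The ware and tools look unmoved. I judged that by eye and did not measure their positions. The arm was clear, with no more than 0.4 N on the wrist.

**Drift:** on the first approach to the blue rocker the tool drifted about 13 mm too far forward. A smaller drift of about 9 mm came up at the green button. I corrected both before touching anything.

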